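# Seat the keyed bowl trivet on the brazier tray

### The arm

A 6-joint arm with a two-finger parallel gripper is mounted at the origin on the work surface. World frame = base frame: x ahead of the robot, y to its left, z up, the work surface at z = 0. Lengths are in mm, angles in degrees, forces in N, time in s.
With the tool pointing down it reaches from about 300 to 950 mm from the base axis. Payload 3.1 kg.
Tool frame: the origin (TCP) lies midway between the tips of the shut fingers; the grasp point (between the pads) lies 19 mm behind it (manip.tcp_to_grasp is the distance from the TCP to the grasp point, in mm); z points along the fingers, y is the line along which they close (so a half turn about z gives the same grasp; the last joint's range is limited). The gripper opens to 85 mm and grips with 20 to 120 N. Pads are 22 mm wide; open, the fingers measure 114 mm over their backs; the gripper's body (76 mm by 85 mm) begins 54 mm behind the grasp point. The pads swing forward as they close: fully open they stand 13 mm farther back than shut.
Start: joints at [-72.634, 17.653, 93.61, -0, 68.738, -3.994], TCP at [227.614, -582.086, 231.272] pointing down, gripper open.
Joint ranges: [-175.34, 175.34], [-45.06, 112.39], [2.9, 150.54], [-68.45, 248.45], [3.09, 151.38], [-168.51, 168.51]. Speed limits (degrees/s): [159.86, 159.86, 180, 180, 180, 180].

### API

Orientations are given as a 3x3 rotation matrix whose columns are the frame's x, y, z axes.
In Python, from plant import manip gives the robot as it stands. Calls block until the motion is done:
- manip.goto(position, orientation): joint-space move of the TCP to a pose.
- manip.move_linear(position, rotation=None, v=150): straight line of the TCP; rotation=None keeps the orientation; v is the mean speed in mm/s.
- manip.move_j(angles): joint-space move.
- manip.gripper_to(opening): finger opening in mm; the grip force is fixed at half the most; returns when the fingers have stopped.
- manip.hold(seconds).
- manip.inverse_kinematics(position, orientation): joint angles nearest the present ones, or None.
- manip.get_obs(): the state.
- manip.grab_frame(name): name is "scene" or "top"; returns a dict with "frame" (480x640x3 uint8, red, green, blue), "z_map" (480x640 float32, mm along the optical axis (not along the pixel's ray), 0 where there is no reading), "K" (3x3 intrinsics, pixels), "R" (3x3) and "t" (3): a world point X has camera coordinates R X + t. Camera axes: x right, y down, z forward; pixel columns grow to the right and rows downward; lengths in mm; the calibration is good to about 2 mm. A picture is of the moment at which its call begins.
A pose or a line that the arm cannot do raises manip.IKError and nothing moves.
- manip.sign_off(): hands the job in; it is judged then, once.
The state is a dict: "clock": time; "qpos": joint angles; "joint_vel": joint speeds; "joint_efforts": joint torques, N m; "eef_pos": TCP position; "tool_rot": TCP orientation; "contact_force": force on the tool from outside, world axes, zero at the start; "wrist_torque": the same for the moment, N m; "grip_width": finger opening in mm; "gripper_force": force on a finger pad.
Only numpy, scipy, OpenCV 4.12 (cv2) and the standard library are available. Lean on these libraries where they do the work, as an engineer would, in place of code of your own. Each camera call takes 0.05 s, during which the arm holds its last target. There are 200 camera calls.

### The job

The round bowl trivet on the pulled-out brazier tray was put back any old way and is sitting up proud, with its rim notch away from the brass locating pin. Without lifting it, turn it with a fingertip against one of its ribs until the notch meets the pin, then press it down fully home on its seat so that the roasting bowl will not spin, and take your hand away. Leave the bowl, ash pan, incense holder and scraper where they are.

Things in the scene. Friction and masses are not known exactly. Their poses are not given: they have to be found in the camera images.
- pin (a point): Top of the fixed brass locating pin, 10 mm across with a rounded tip, standing on a brass foot on the steel tray, 76 mm from the trivet's axis, so half of it shows outside the rim even while the plate is over it. The tip is 17 mm above the tray floor, 9 mm above the trivet's seat. Axes of the tray: y along it, away from the brazier, z up.
- boss (a point): Centre of the flat top of the trivet's round steel boss (32 mm across), on its vertical turning axis: where to press. The trivet is a black plate 156 mm across, 5 mm thick, 0.35 kg, the boss top 10 mm above its upper face. x axis: from the axis towards the notch; z up. Seated, this point is 23 mm above the tray floor, 53 mm above the hearth slab; at the start 9.5 to 11 mm higher.
- notch (a point): Middle of the notch in the trivet's rim, at the plate's upper face, 76 mm from the axis. The notch is open at the rim, about 17 mm wide and 12 mm deep, so the pin enters with about 3 mm to spare on either side.
- rib0 (a point): Top of the first of three upright radial steel ribs on the trivet, 60 degrees anticlockwise (from above) from the notch. Each is 6 mm thick, runs from 22 to 66 mm from the axis, and stands 24 mm above the plate from 48 to 66 mm out, 8 mm near the boss (sloping between). This point: on its top edge, 57 mm from the axis. Push low on its flat side to turn the trivet.
- rib1 (a point): The same point of the second rib, opposite the notch (180 degrees from it).
- rib2 (a point): The same point of the third rib, 60 degrees clockwise (from above) from the notch.
- trivet (a joint): Height of the trivet above its seat in m: 0 fully seated, 0.0095 to 0.011 at the start, grows upwards. Its sleeve slides stiffly on a short fixed spigot: it takes about 6 N to push down and stays where left. With the notch off the pin it is stopped at 0.008 to 0.009 by the pin under the plate.
- trivet_turn (a joint): Turn of the trivet in rad, anticlockwise from above; the notch is on the pin at 0 and at 6.283 (a full turn). Starts anywhere from 0.8 to 5.48. Turns either way without end; takes about 0.08 N m (1.5 N at a rib) and stays where left.
- bowl: Loose terracotta roasting bowl, 144 mm across the rim, 60 mm high, standing on the tray between trivet and brazier; origin at the centre of its underside. Leave alone.
- ash_pan: Loose round orange plastic ash pan, 120 mm across, 36 mm high, standing on the tray between trivet and brazier; origin at the centre of its underside. Bowl and ash pan may be either way round. Leave alone.
- incense: Loose brass incense holder, 52 mm across, 62 mm high, on the tray beside the trivet on the side away from the robot; origin at the centre of its underside. Leave alone.
- scraper: Loose flat wooden scraper, about 188 mm long, 34 mm wide, 10 mm high, lying on the tray between trivet and tray front; origin on its underside near the middle, x axis along it towards the blade. Leave alone.

How it is judged (in metres and radians):
At the end, for the whole second after the job is handed in: The trivet is within 2 mm of fully down on its seat with the pin standing in its notch (notch middle within 4.5 mm of the pin, in plan) and at rest; bowl, ash pan, incense holder and scraper stand within 20 mm of where they began, upright (value of joint trivet below 0.002 m and horizontal distance between notch and pin below 0.0045 m and velocity of joint trivet_turn between -0.05 and 0.05 rad/s and distance of each of bowl, ash_pan, incense, scraper from where it was at the start of the episode below 0.02 m and angle between each of bowl, incense, ash_pan's own z axis and vertical below 0.15 rad); the robot touches nothing.
It fails at once if the trivet is lifted (more than 14 mm above its seat) (value of joint trivet above 0.014 m).
It fails at once if the roasting bowl is pushed more than 30 mm or lifted (distance of bowl from where it was at the start of the episode above 0.03 m).
It fails at once if the ash pan is pushed more than 30 mm or lifted (distance of ash_pan from where it was at the start of the episode above 0.03 m).
It fails at once if the incense holder is pushed more than 30 mm, lifted or tipped over (distance of incense from where it was at the start of the episode above 0.03 m or angle between incense's own z axis and vertical above 0.5 rad).
It fails at once if the scraper is pushed more than 30 mm or lifted (distance of scraper from where it was at the start of the episode above 0.03 m).
It also fails if it takes over 72 s, if anything falls off the work surface, if the arm or the gripper's body presses on something with over 40 N, if the wrist force passes 120 N, or if a joint passes its speed limit or range.

## Working session

There is one attempt and no reset: what is moved stays moved. The work goes in short steps, each a Python script; the robot and the scene stay as the last script left them, time stands still between calls to the robot, and variables do not carry over. Pictures are saved under pics/ and viewed, at most 10 in all, crops included, and the job is handed in when it is done.

```bash
mkdir -p pics; ls
python3 - <<'E'
from plant import manip
import cv2,numpy as np
for n in ("scene","top"):
    f=manip.grab_frame(n); np.savez(f"pics/{n}0.npz",**f)
    cv2.imwrite(f"pics/{n}0.png",f["frame"][:,:,::-1])
    print(n,f["K"].tolist(),f["R"].round(4).tolist(),f["t"].round(1).tolist(),(-f["R"].T@f["t"]).round(1))
o=manip.get_obs();print(o["clock"],o["contact_force"],o["grip_width"])
E
```

```text
pics
scene [[477.09826886977646, 0.0, 324.58105927531886], [0.0, 477.09826886977646, 236.77237706986926], [0.0, 0.0, 1.0]] [[0.7457, 0.6662, 0.01], [0.572, -0.6323, -0.5225], [-0.3417, 0.3953, -0.8526]] [-464.3, -270.1, 991.0] [ 839.3 -253.2  708.5]
top [[530.1411156863779, 0.0, 326.45324081536364], [0.0, 530.1411156863779, 233.84550793669106], [0.0, 0.0, 1.0]] [[0.0282, -0.9996, 0.0024], [-0.9964, -0.0283, -0.0797], [0.0797, -0.0001, -0.9968]] [15.3, 605.1, 836.7] [535.8  32.5 882.2]
0.1 [-0.50077241 -0.63034818  0.6416054 ] 85.35870708676147
```

View pics/scene0.png

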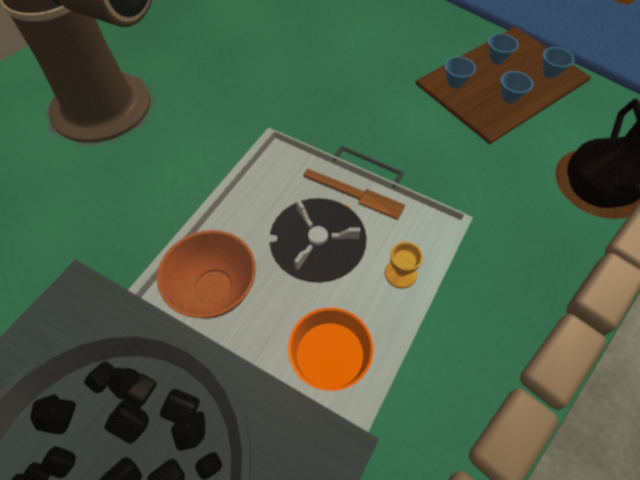

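View pics/top0.png

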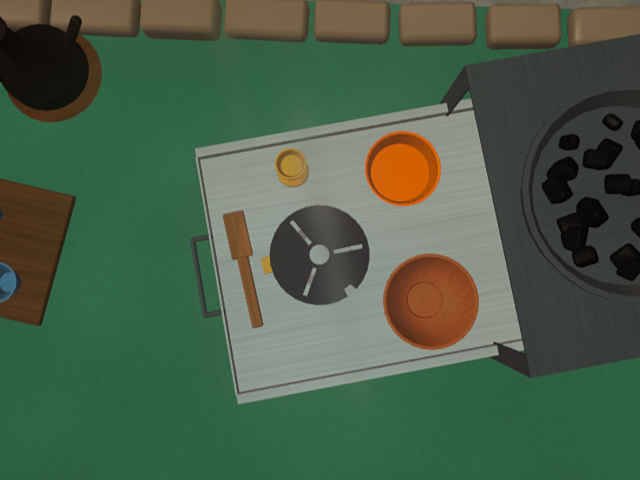

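The top view shows the trivet boss at (319,254), its notch at (350,293), the pin's brass foot at (267,265), and ribs near (300,235), (348,247) and (309,283). The bowl is at (431,300), the ash pan at (403,168), the incense holder at (291,167) and the scraper at (243,268). The notch needs a clockwise turn of about 116°. Next I'll measure precisely.

```bash
cat > util.py <<'E'
import numpy as np, cv2
from plant import manip
def ray(f,uv,z):
    uv=np.atleast_2d(np.asarray(uv,float)); d=np.c_[uv,np.ones(len(uv))]@np.linalg.inv(f["K"]).T@f["R"]
    c=-f["R"].T@f["t"]; return c+d*((z-c[2])/d[:,2])[:,None]
def cloud(f):
    v,u=np.mgrid[:480,:640]; p=np.stack([u,v,np.ones_like(u)],-1)@np.linalg.inv(f["K"]).T*f["z_map"][...,None]
    return (p-f["t"])@f["R"]
def two(fa,a,fb,b):
    A=[];B=[]
    for f,uv in((fa,a),(fb,b)):
        P=f["K"]@np.c_[f["R"],f["t"]]
        A+= [uv[0]*P[2]-P[0],uv[1]*P[2]-P[1]]
    A=np.array(A); return np.linalg.lstsq(A[:,:3],-A[:,3],rcond=None)[0]
def blobs(mask,amin=8):
    n,l,s,c=cv2.connectedComponentsWithStats(mask.astype(np.uint8),connectivity=8)
    return [(s[i,4],c[i],l==i) for i in range(1,n) if s[i,4]>=amin]
E
python3 - <<'E'
from util import *
F={n:dict(np.load(f"pics/{n}0.npz")) for n in("scene","top")}
for n,(c,r) in {"top":((319,254),62),"scene":((318,240),62)}.items():
    f=F[n]; im=f["frame"]; g=im.max(2); C=cloud(f)
    near=np.hypot(*(np.mgrid[:480,:640][::-1]-np.array(c)[:,None,None]))<r
    dark=(g<95)&near
    b=max(blobs(dark),key=lambda b:b[0]); print(n,"plate",b[0],b[1],"z med",np.median(C[b[2]][:,2]))
    cnt=max(cv2.findContours(b[2].astype(np.uint8),cv2.RETR_EXTERNAL,cv2.CHAIN_APPROX_NONE)[0],key=len)
    h=cv2.convexHull(cnt); print(" ell",cv2.fitEllipse(h))
    fill=np.zeros((480,640),np.uint8); cv2.drawContours(fill,[h],-1,1,-1)
    for a,cc,m in blobs((fill>0)&(g>=95)): print("  light",a,cc.round(1),im[m].mean(0).round(),"z",np.median(C[m][:,2]).round(1))
    hsv=cv2.cvtColor(im,cv2.COLOR_RGB2HSV)
    for a,cc,m in blobs((hsv[...,0]>12)&(hsv[...,0]<28)&(hsv[...,1]>130)&(g>110),3): print("  brass",a,cc.round(1),"z",np.median(C[m][:,2]).round(1),C[m].mean(0).round(1))
f=F["top"];C=cloud(f)
for p in((319,254),(300,290),(350,350),(270,220),(403,168),(243,268),(150,300)): print(p,C[p[1],p[0]].round(1))
a=F["top"]["frame"][200:310,255:375];b=F["scene"]["frame"][190:290,260:375]
cv2.imwrite("pics/crop1.png",np.hstack([cv2.resize(x,(400,400),interpolation=cv2.INTER_CUBIC) for x in(a,b)])[:,:,::-1])
E
```

```text
top plate 6965 [318.76137832 254.40717875] z med 53.3165367614886
 ell ((319.1502990722656, 254.709228515625), (98.82748413085938, 99.64411163330078), 75.9290542602539)
  light 123 [300.2 232. ] [128. 132. 122.] z 69.0
  light 330 [319.  254.1] [136. 145. 136.] z 63.0
  light 133 [347.2 248.7] [130. 137. 128.] z 67.7
  light 123 [309.3 281.5] [131. 136. 127.] z 71.1
  light 75 [349. 289.] [130. 139. 131.] z 30.1
  brass 3387 [405.5 171. ] z 34.0 [707.9 -91.4  41.8]
  brass 4 [415.5 140.5] z 51.4 [ 755.2 -105.1   52.9]
  brass 4 [417.8 143.5] z 47.0 [ 751.9 -109.7   47.2]
  brass 5 [371.4 149. ] z 65.8 [736.2 -34.1  66. ]
  brass 898 [291.8 167.5] z 79.4 [700.4  88.6  78.5]
  brass 6 [366.  165.5] z 66.0 [709.8 -26.3  66.1]
  brass 3 [376.3 193. ] z 67.6 [666.8 -43.2  67.1]
  brass 6 [382.3 197.7] z 66.6 [659.9 -52.7  66.1]
  brass 6 [388.5 201. ] z 65.9 [655.  -62.5  65.6]
  brass 1542 [242.1 258.9] z 38.7 [559.7 165.   40.9]
  brass 121 [266.4 264.6] z 33.3 [551.6 126.2  40.6]
  brass 4 [475.2 296. ] z 89.8 [ 512.8 -191.3   89.8]
scene plate 5636 [317.86621718 240.56316537] z med 53
[... 403 characters left out ...]
.8 [566.2 163.7  41.1]
  brass 4 [348.  206.5] z 45.0 [562.7 126.1  44.8]
  brass 1163 [403.4 264.2] z 78.8 [705.2  85.7  71.3]
  brass 3 [334. 309.] z 66.8 [673.7 -37.8  66.7]
  brass 3 [347.  313.3] z 65.6 [691.7 -29.9  65.6]
  brass 4 [354.  317.2] z 66.0 [703.1 -27.8  65.8]
  brass 4 [358.8 321. ] z 66.2 [711.9 -27.7  66.1]
  brass 3765 [329.9 356.5] z 34.0 [710.1 -87.1  40.4]
  brass 3 [364.  344.3] z 46.0 [736.1 -43.   46.3]
  brass 7 [373. 348.] z 31.4 [748.3 -36.8  41.1]
(319, 254) [569.8  43.1  62.2]
(300, 290) [513.4  71.   53.8]
(350, 350) [420.2 -10.2  28.2]
(270, 220) [623.5 123.9  33.2]
(403, 168) [714.5 -88.8  32.6]
(243, 268) [545.1 163.2  39.2]
(150, 300) [488.4 321.2  -1.7]
```

View pics/crop1.png

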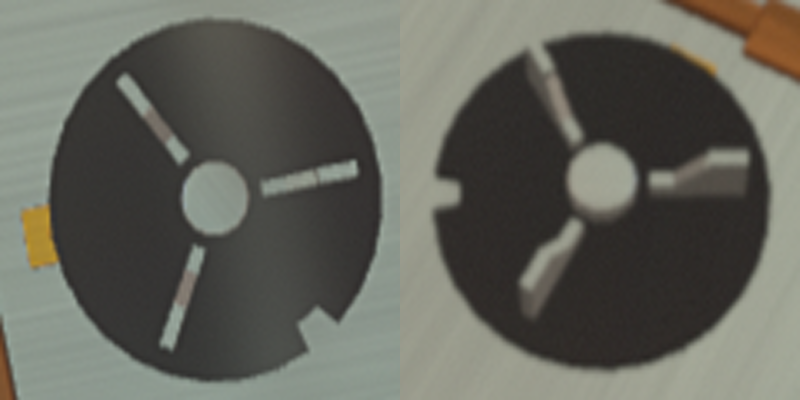

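The crop confirms it. In the top view the plate is at z≈53 with the boss at z≈63, so it sits 10 mm proud. The ribs are steel bars, with rib0 right, rib1 upper left and rib2 lower left. The notch is at the lower right and the brass foot at the left rim (crop pixel 38,238). Next come the angles and an IK check for pushing rib0 clockwise along the robot side.

```bash
cat >> util.py <<'E'
ang=lambda v:np.degrees(np.arctan2(v[1],v[0]))%360
def measure(f,c0,zp):
    """trivet angles from top view: boss centre c0 guess (px), plate top zp"""
    im=f["frame"]; g=im.max(2)
    near=np.hypot(*(np.mgrid[:480,:640][::-1]-np.array(c0)[:,None,None]))<62
    b=max(blobs((g<95)&near),key=lambda b:b[0])[2].astype(np.uint8)
    h=cv2.convexHull(max(cv2.findContours(b,cv2.RETR_EXTERNAL,cv2.CHAIN_APPROX_NONE)[0],key=len))
    fill=np.zeros((480,640),np.uint8); cv2.drawContours(fill,[h],-1,1,-1)
    L=blobs((fill>0)&(g>=95),20); i=np.argmin([np.hypot(*(l[1]-c0)) for l in L])
    boss=ray(f,L[i][1],zp+10)[0]
    rim=ray(f,h[:,0],zp); cen=cv2.minEnclosingCircle(rim[:,:2].astype(np.float32))
    out={"boss":boss,"rim":cen,"others":[]}
    for j,l in enumerate(L):
        if j==i: continue
        out["others"].append((l[0],)+tuple((z,round(float(ang((q:=ray(f,l[1],z)[0]-boss)[:2])),1),round(float(np.hypot(*q[:2])),1)) for z in(zp,zp+18)))
    hsv=cv2.cvtColor(im,cv2.COLOR_RGB2HSV)
    m=(hsv[...,0]>18)&(hsv[...,0]<30)&(hsv[...,1]>150)&near
    for a,cc,mm in blobs(m,5):
        q=ray(f,cc,33)[0]-boss; out.setdefault("brass",[]).append((a,cc.round(1),round(float(ang(q)),1),round(float(np.hypot(*q[:2])),1)))
    return out
def pose(boss,th,r,z,flip):
    """tool down; tool y radial, at polar angle th (deg)"""
    t=np.radians(th); rad=np.array([np.cos(t),np.sin(t),0]); dn=np.array([0,0,-1.])
    y=rad*flip; R=np.c_[np.cross(y,dn),y,dn]
    return np.array([boss[0],boss[1],0])+r*rad+[0,0,z],R
E
python3 - <<'E'
from util import *
F={n:dict(np.load(f"pics/{n}0.npz")) for n in("scene","top")}
m=measure(F["top"],(319,254),53)
for k,v in m.items(): print(k,v)
print("boss 2view",two(F["top"],(319,254.1),F["scene"],(317.5,234.4)))
print("tray edge px->",[ang((ray(F["top"],b,40)-ray(F["top"],a,40))[0]) for a,b in (((470,105),(197,155)),((495,350),(240,400)))])
for fl in(1,-1):
  for th in(295,240,177):
    q=manip.inverse_kinematics(*pose(m["boss"],th,57,58,fl)); print(fl,th,None if q is None else np.round(q,0))
E
```

```text
boss [569.67503686  43.03788864  63.        ]
rim ((569.4779663085938, 42.7566032409668), 78.09911346435547)
others [(np.int32(123), (53, 41.9, 45.9), (71, 42.3, 44.2)), (np.int32(133), (53, 283.0, 44.9), (71, 282.0, 44.0)), (np.int32(123), (53, 161.9, 45.0), (71, 162.5, 44.6)), (np.int32(75), (53, 222.4, 71.3), (71, 222.1, 70.5))]
brass [(np.int32(114), array([266.3, 264.6]), 102.1, 86.0)]
boss 2view [569.31583412  42.70710582  61.99059741]
tray edge px-> [np.float64(102.22316529476976), np.float64(102.47920300677015)]
1 295 [ -5.  27. 104.  -0.  49.  60.]
1 240 [ -5.  22. 111.  -0.  47. 115.]
1 177 None
-1 295 [  -5.   27.  104.   -0.   49. -120.]
-1 240 [ -5.  22. 111.  -0.  47. -65.]
-1 177 [  0.  20. 115.  -0.  46.   3.]
```

```bash
cat >> util.py <<'E'
BOSS=np.array([569.5,42.9]); 
def tang(th,f): t=np.radians(th); return float(np.dot(f[:2],[-np.sin(t),np.cos(t)]))
def sweep(th0,th1,r,z,flip,step=4,v=60,log=True):
    th=th0; s=np.sign(th1-th0)
    while abs(th1-th)>1e-6:
        th=th+s*min(step,abs(th1-th)); manip.move_linear(*pose(BOSS,th,r,z,flip),v=v)
        o=manip.get_obs(); f=o["contact_force"]
        if log: print(round(th,1),"t%.1f"%o["clock"],"tan %.1f fz %.1f"%(tang(th,f),f[2]),end=" | ")
        if np.linalg.norm(f)>25: print("FORCE",f); break
    return th
E
python3 - <<'E'
from util import *
manip.gripper_to(0)
manip.goto(*pose(BOSS,306,57,140,-1))
manip.move_linear(pose(BOSS,306,57,59,-1)[0],v=80)
o=manip.get_obs();print(o["clock"],o["contact_force"],o["grip_width"],o["eef_pos"])
sweep(306,284,57,59,-1,step=2,v=30)
E
```

```text
4.4917 [-0.99757245 -0.63664553  0.17931724] 0.0668378894322732 [603.71320893  -3.24352501  59.69026729]
304 t4.7 tan -0.0 fz 0.1 | 302 t5.0 tan -0.3 fz -0.5 | 300 t5.2 tan -0.1 fz -0.1 | 298 t5.5 tan -1.0 fz 0.5 | 296 t5.7 tan 2.0 fz -0.4 | 294 t6.0 tan 1.3 fz -0.3 | 292 t6.2 tan 1.2 fz 0.3 | 290 t6.5 tan 0.7 fz -0.4 | 288 t6.7 tan 1.7 fz 0.3 | 286 t7.0 tan 1.6 fz 0.4 | 284 t7.2 tan 0.5 fz 0.9 |
```

Run:
```python
from util import *
th=sweep(284,179.5,57,59,-1,step=4.5,v=60)
manip.move_linear(pose(BOSS,th+4,57,59,-1)[0],v=40)
manip.move_linear(pose(BOSS,th+4,57,150,-1)[0],v=120)
manip.goto([330,-150,200],pose(BOSS,179,57,59,-1)[1])
f=manip.grab_frame("top"); np.savez("pics/top1.npz",**f)
print(manip.get_obs()["clock"])
for k,v in measure(f,(319,254),53).items(): print(k,v)
cv2.imwrite("pics/crop2.png",cv2.resize(f["frame"][150:350,180:440],(780,600),interpolation=cv2.INTER_CUBIC)[:,:,::-1])
```

```text
279.5 t7.5 tan -0.0 fz 0.0 | 275.0 t7.7 tan -0.5 fz -0.1 | 270.5 t8.0 tan 0.3 fz -0.8 | 266.0 t8.2 tan 0.1 fz 0.4 | 261.5 t8.5 tan 0.1 fz 0.6 | 257.0 t8.7 tan -0.6 fz 0.3 | 252.5 t9.0 tan 0.6 fz -0.1 | 248.0 t9.2 tan 0.0 fz -0.5 | 243.5 t9.5 tan 0.7 fz 0.4 | 239.0 t9.7 tan 0.4 fz -0.0 | 234.5 t10.0 tan 0.3 fz -0.3 | 230.0 t10.2 tan 0.4 fz -0.1 | 225.5 t10.5 tan 0.1 fz -0.6 | 221.0 t10.7 tan 0.2 fz 0.8 | 216.5 t11.0 tan 0.3 fz -0.6 | 212.0 t11.2 tan 0.4 fz 0.3 | 207.5 t11.5 tan 0.4 fz -0.7 | 203.0 t11.7 tan 0.0 fz 0.1 | 198.5 t12.0 tan -0.7 fz 0.1 | 194.0 t12.2 tan 0.3 fz 0.5 | 189.5 t12.5 tan -0.3 fz 0.5 | 185.0 t12.7 tan -0.1 fz -0.1 | 180.5 t13.0 tan 0.1 fz -0.3 | 179.5 t13.2 tan 2.2 fz 0.4 | 15.4917
boss [569.58880808  43.03549957  63.        ]
rim ((569.6453247070312, 42.89679718017578), 78.19624328613281)
others [(np.int32(123), (53, 43.2, 46.0), (71, 43.6, 44.4)), (np.int32(138), (53, 284.5, 45.0), (71, 283.5, 44.1)), (np.int32(78), (53, 103.6, 71.4), (71, 104.2, 69.8)), (np.int32(120), (53, 163.4, 44.5), (71, 164.0, 44.1))]
brass [(np.int32(173), array([268.9, 264.5]), 102.5, 81.9)]
```

View pics/crop2.png

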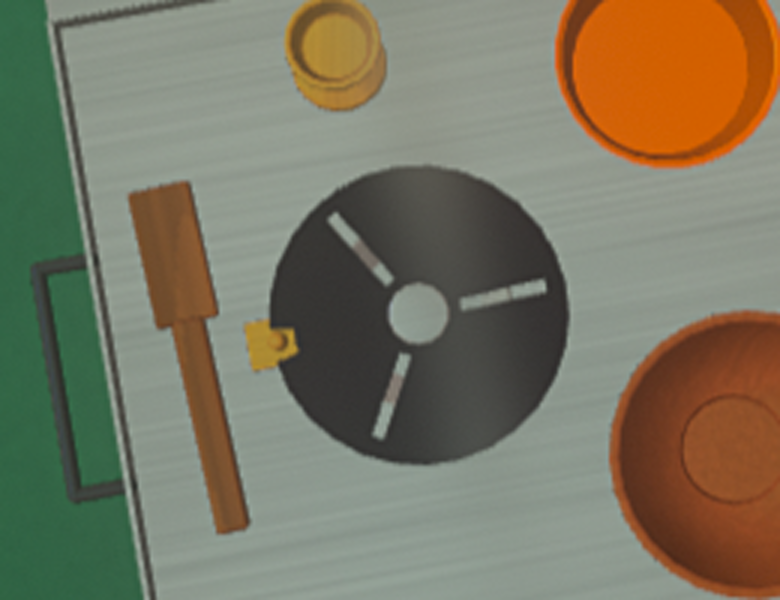

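The pin now stands inside the notch's outline (crop 278,341), and the notch is about 1.4° short of centre. Everything else is undisturbed. I'll nudge it by that amount and then press on the boss.

Run:
```python
from util import *
f=dict(np.load("pics/top1.npz")); q=ray(f,(272.7,263.7),47)[0]; print("pin tip",q,ang(q[:2]-BOSS),np.hypot(*(q[:2]-BOSS)))
R=pose(BOSS,183,57,59,-1)[1]
manip.goto(pose(BOSS,184,57,120,-1)[0],R)
manip.move_linear(*pose(BOSS,184,57,59,-1),v=80)
sweep(184,178.1,57,59,-1,step=2,v=25)
manip.move_linear(*pose(BOSS,184,57,59,-1),v=40)
manip.move_linear(pose(BOSS,184,57,110,-1)[0],v=120)
manip.move_linear([*BOSS,110],v=120); manip.move_linear([*BOSS,66],v=80)
z=66
while z>48:
    z-=1; manip.move_linear([*BOSS,z],v=15); o=manip.get_obs(); fz=o["contact_force"][2]
    print(z,"%.1f %.1f"%(o["eef_pos"][2],fz),end=" | ")
    if fz>22: break
print(o["contact_force"],o["clock"])
manip.move_linear([*BOSS,120],v=100)
manip.goto([330,-150,200],R)
f=manip.grab_frame("top"); s=manip.grab_frame("scene")
for k,v in measure(f,(319,254),43).items(): print(k,v)
for g,c in((f,(319,254)),(s,(317,236))):
    C=cloud(g); n=C[(np.hypot(C[...,0]-BOSS[0],C[...,1]-BOSS[1])<12)&(C[...,2]>30)]; print("boss z",np.median(n[:,2]))
print(manip.get_obs()["clock"])
cv2.imwrite("pics/crop3.png",np.hstack([cv2.resize(x,(400,400),interpolation=cv2.INTER_CUBIC) for x in(f["frame"][200:310,255:375],s["frame"][180:290,260:375])])[:,:,::-1])
cv2.imwrite("pics/top3.png",f["frame"][:,:,::-1])
```

```text
pin tip [553.11708561 115.60490332  47.        ] 102.69861763786544 74.52786626587405
182.0 t17.7 tan -0.7 fz 0.2 | 180.0 t18.0 tan 0.3 fz -0.2 | 178.1 t18.2 tan 0.9 fz 1.4 | 65 65.5 -0.9 | 64 64.1 0.4 | 63 62.9 0.9 | 62 62.3 3.2 | 61 61.4 5.3 | 60 60.3 5.1 | 59 59.3 5.0 | 58 58.2 5.1 | 57 57.2 5.5 | 56 56.1 5.1 | 55 55.1 5.2 | 54 54.0 4.5 | 53 53.1 5.0 | 52 53.0 10.5 | 51 52.9 15.1 | 50 52.9 21.6 | 49 52.8 27.1 | [-9.91686703  0.18134264 27.13670442] 24.675
boss [569.55343501  42.87560847  53.        ]
rim ((569.5132446289062, 43.001365661621094), 78.09622192382812)
others [(np.int32(119), (43, 41.8, 46.0), (61, 42.2, 44.4)), (np.int32(134), (43, 283.1, 44.6), (61, 282.1, 43.7)), (np.int32(84), (43, 101.8, 71.9), (61, 102.4, 70.3)), (np.int32(120), (43, 161.7, 44.5), (61, 162.2, 44.2))]
brass [(np.int32(182), array([269.1, 264.1]), 102.0, 81.7)]
boss z 54.064616940539466
boss z 54.72035209512043
26.8417
```

View pics/crop3.png

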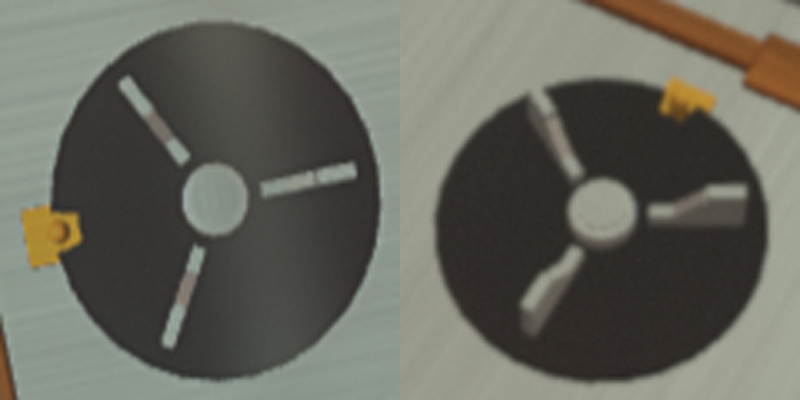

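The pin stands in the notch (left crop 62,233; right crop 685,100). The press bottomed out hard at 52.9 mm, which matches the seated height of 53 mm, and the arm is clear.

```bash
python3 -c "
from plant import manip
print(manip.sign_off())"
```

```text
the job is handed in; nothing more can be done
None
```

I turned the trivet about 120° clockwise until its notch met the pin, pressed it down until it bottomed out at 52.9 mm (seated height is 53 mm), moved the arm clear, and handed the job in at about 27 s; no verdict came back.

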